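# Gather the standoffs in one corner of the tote

## Robot

A 6-joint arm with a two-finger parallel gripper is mounted at the origin on the work surface. World frame = base frame: x ahead of the robot, y to its left, z up, the work surface at z = 0. Lengths are in m, angles in rad, forces in N, time in s.
With the tool pointing down it reaches from about 0.25 to 0.775 m from the base axis. Payload 4 kg.
Tool frame: the origin (TCP) lies midway between the tips of the shut fingers; the grasp point (between the pads) lies 19 mm behind it (robot.tcp_to_grasp is the distance from the TCP to the grasp point, in m); z points along the fingers, x is the direction in which the jaws open and shut, and the axes are right-handed (so a half turn about z gives the same grasp; the last joint's range is limited). The gripper opens to 94 mm and grips with 3 to 60 N. Pads are 16 mm wide; open, the fingers measure 119 mm over their backs; the gripper's body (75 mm by 177 mm) begins 78 mm behind the grasp point.
Start: joints at [1.012, 0.087, 1.371, -0, 1.684, -0.103], TCP at [0.242, 0.494, 0.184] pointing down, gripper open.
Joint ranges: [-3.1, 3.1], [-0.76, 2.03], [0.27, 2.55], [-1.08, 4.22], [0.17, 2.65], [-2.57, 2.57]. Speed limits (rad/s): [2.79, 2.79, 3.14, 3.14, 3.14, 3.14].

## Interface

Orientations are given as [roll, pitch, yaw] about the fixed x, y, z axes, in that order (R = Rz(yaw) Ry(pitch) Rx(roll)).
In Python, from bench import get_obs, vision, robot gives the robot as it stands.
- The arm moves only by the tool servo_tool, never from a script. Its argument "targets" is text: rows parted by semicolons, each of 7 numbers parted by spaces: the opening, from 0 (shut) to 1 (fully open), then the shift along the tool's x, y, z as a fraction of full scale, then the turn, a rotation vector about the tool's x, y, z as a fraction of full scale. A call has 1 to 12 rows; each row is the pose to reach, as a shift and turn from the pose commanded when the call began, along the tool's axes at that moment, turning the shorter way round; what a row does not reach only later rows make up. Full scale, the value 1, is 0.25 m for a shift and pi rad for a turn. A row lasts 1/12 s, in which the tool goes at most 41.7 mm and 7.16 degrees, less where a joint would pass 70% of its speed; a pose out of reach is approached as far as the arm can. A call with a number of a shift or a turn outside -1 to 1 is refused whole. A call with a gripper value outside its range is refused whole. The fingers move at their own pace and stop on an object; the grip force is fixed at half the most. Time passes only in rows, so rows that repeat a pose let the fingers close. It gives the time, the measured TCP pose, the force and the opening at its end, in the units of the state.
- get_obs(): the state, without advancing time (a new reading comes with each control period).
- vision.snapshot(name): name is "scene" or "top"; returns a dict with "image" (480x640x3 uint8, red, green, blue), "mtx" (3x3 intrinsics, pixels), "world_from_camera" (4x4, takes a point from camera to world coordinates). Camera axes: x right, y down, z forward; pixel columns grow to the right and rows downward; lengths in m; the calibration is good to about 2 mm. A picture is of the moment at which its call begins. There is no depth.
- robot.close_job(): hands the job in, once; it reports no verdict.
The state is a dict: "time": time; "joint_positions": joint angles; "qvel": joint speeds; "joint_torque": joint torques, N m; "tool_pos": TCP position; "ee_rot": TCP orientation; "wrist_force": force on the tool from outside, world axes, zero at the start; "wrist_torque": the same for the moment, N m; "width": finger opening in m.
Only numpy, scipy, OpenCV 4.12 (cv2) and the standard library are available. Lean on these libraries where they do the work, as an engineer would, in place of code of your own. Each camera call takes 0.05 s, during which the arm holds its last target.

## Task

Lift the straightedge off the tote and lay it level in the two-pronged wooden rest. Then pick up the tote by its handle, well clear of the bench, and tilt it until all four standoffs have slid together into the corner with the round lug. Finish holding the tote tilted like that in the air, standoffs in the corner; do not put it down or let go, and leave the other things on the bench where they are.

Things in the scene. Friction and masses are not known exactly. Their poses are not given: they have to be found in the camera images.
- tote_handle (a point): Middle of the tote's handle: a flat-sided bar along the tote's y, 14 mm wide (x), 16 high, 160 long, on two uprights at the middle of the long sides. 78 mm above the tote's underside (handle top 86), over its centre. The tote is an open grey plastic box, 260 mm (x) by 160 (y), walls 45 high and 5 thick, floor 5 thick, 0.25 kg, upright on the bench, z up.
- tote_corner (a point): Inside of the tote's lug corner, 7 mm above the inner floor: (+125, +75, -66) mm from the handle point in the tote's axes (same axes). A flat round lug, 40 mm across and 6 thick, sticks out just under the rim at this corner, the one at positive x and positive y.
- straightedge_center (a point): Centre (half-way up) of the straightedge: a flat aluminium bar 230 mm long (its y), 26 wide (x), 16 thick (z), 0.15 kg. It lies loose on the rims of the tote's two long walls, across the tote and beside the handle, 60 to 72 mm from it on the tote's -x side.
- rest_seat (a point): Midway between the notch floors of the fixed plywood rest, 70 mm above the bench. Two prongs, 100 mm apart along the rest's y, each 10 thick (y) with a notch 38 wide (x) between lips 10 high; free space between the prongs 90 mm, down to a base 12 thick. The straightedge lies in both notches, along the rest's y, its middle at this point, underside at this height. z up.
- standoff0_center (a point): Centre of one of four alike loose sign standoffs in the tote: polished aluminium disc 24 mm across, 14 mm high, 16 g. On the tote's smooth floor it begins to slide at about 8 degrees; it settles into the corner when the tote is tilted some 22 to 35 degrees towards it.
- standoff1_center (a point): Centre of one of four alike loose sign standoffs in the tote: polished aluminium disc 24 mm across, 14 mm high, 16 g. On the tote's smooth floor it begins to slide at about 8 degrees; it settles into the corner when the tote is tilted some 22 to 35 degrees towards it.
- standoff2_center (a point): Centre of one of four alike loose sign standoffs in the tote: polished aluminium disc 24 mm across, 14 mm high, 16 g. On the tote's smooth floor it begins to slide at about 8 degrees; it settles into the corner when the tote is tilted some 22 to 35 degrees towards it.
- standoff3_center (a point): Centre of one of four alike loose sign standoffs in the tote: polished aluminium disc 24 mm across, 14 mm high, 16 g. On the tote's smooth floor it begins to slide at about 8 degrees; it settles into the corner when the tote is tilted some 22 to 35 degrees towards it.
- spray_bottle: White bottle, 66 mm across, 150 mm tall, a bystander; origin at the centre of its underside.
- tape_roll: Roll of pale paper tape lying flat, 80 mm across, 48 mm high, a bystander; origin at the centre of its underside.
- mug: White mug, 80 mm across, 95 mm tall, a bystander; origin at the centre of its underside.
- brush: Brush lying on the bench, a bystander; origin at the middle of its underside.
Things that resemble listed ones, but are neither listed nor needed, are in the scene too. There is more than one size of the part that bears straightedge_center; the job needs the largest. Leave any orange look-alike of the part that bears rest_seat alone.

How it is judged:
On the way, in this order (a step that is already met when the one before it is completed fails the run):
1. the straightedge lies in both notches of the rest, let go (horizontal distance between straightedge_center and rest_seat below 0.035 m and z of straightedge_center in the frame of rest_seat between 0.003 and 0.013 m and angle between the y axis of straightedge_center and the y axis of rest_seat, either way round below 0.2 rad and angle between the z axis of straightedge_center and the z axis of rest_seat, either way round below 0.1 rad and contact force between the fingers and straightedge below 0.1 N), for 0.2 s.
2. the tote is lifted clear of the bench in the fingers (contact force between the fingers and tote above 1 N and height (world z) of tote_corner above 0.03 m and height (world z) of tote_handle above 0.12 m and contact force between tote and rest below 0.1 N and contact force between tote and straightedge below 0.1 N), for 0.2 s.
At the end, for the whole second after the job is handed in: Tote held still in the fingers, tilted 12 to 50 degrees, lug corner over 30 mm and handle over 120 mm above the bench; all four standoff centres within 90 mm of the inside lug corner, at rest; straightedge level in both notches, its middle within 35 mm of the seat's, released; bystanders not moved (all of step 1 and all of step 2 and distance between each of standoff0_center, standoff1_center, standoff2_center, standoff3_center and tote_corner below 0.09 m and angle between tote_handle's own z axis and vertical between 0.2 and 0.9 rad and linear speed of each of tote, standoff0, standoff1, standoff2, standoff3 below 0.03 m/s); the arm keeps its last pose, push and grip.
It fails at once if the spray bottle is moved more than 30 mm (distance of spray_bottle from where it was at the start of the episode above 0.03 m).
It fails at once if the tape roll is moved more than 30 mm (distance of tape_roll from where it was at the start of the episode above 0.03 m).
It fails at once if the mug is moved more than 30 mm (distance of mug from where it was at the start of the episode above 0.03 m).
It fails at once if the brush is moved more than 30 mm (distance of brush from where it was at the start of the episode above 0.03 m).
It also fails if it takes over 54 s, if anything falls off the work surface, if the arm or the gripper's body presses on something with over 40 N, if the wrist force passes 120 N, or if a joint passes its speed limit or range.

## Working session

There is one attempt and no reset: what is moved stays moved. The work goes in short steps, Python scripts to look and compute and a tool call to move; the robot and the scene stay as the last step left them, time stands still between calls to the robot, and variables do not carry over. Pictures are saved under pics/ and viewed, and the job is handed in when it is done.

Besides the shell and the picture viewer there is one more tool, called after ">>>" as name(argument=value, ...) on one line, values as JSON. servo_tool: Moves the arm, as the interface text tells. Its arguments: {"type":"object","properties":{"targets":{"type":"string"}},"required":["targets"]}

```bash
mkdir -p pics; ls; python3 - <<'E'
from bench import get_obs, vision, robot
import cv2,numpy as np
for n in("scene","top"):
    s=vision.snapshot(n); cv2.imwrite(f"pics/{n}0.png",s["image"][:,:,::-1]); np.savez(f"pics/{n}0.npz",**s)
    print(s["mtx"],s["world_from_camera"])
print(get_obs())
E
```

```text
pics
[[453.64638758   0.         316.79306615]
 [  0.         453.64638758 233.99468456]
 [  0.           0.           1.        ]] [[-0.46141569  0.49542811 -0.73596641  1.3832492 ]
 [ 0.88712339  0.26735151 -0.37621173  0.48307791]
 [ 0.01037587 -0.82648301 -0.56286604  0.79161595]
 [ 0.          0.          0.          1.        ]]
[[542.3451623    0.         326.28894408]
 [  0.         542.3451623  248.56819714]
 [  0.           0.           1.        ]] [[ 1.36569037e-02 -9.83430602e-01  1.80769855e-01  1.82231443e-01]
 [-9.99905842e-01 -1.31894926e-02  3.78750719e-03 -9.20061185e-03]
 [-1.34048780e-03 -1.80804560e-01 -9.83518131e-01  1.68483027e+00]
 [ 0.00000000e+00  0.00000000e+00  0.00000000e+00  1.00000000e+00]]
{'time': 0.1, 'joint_positions': array([ 1.01190357e+00,  8.79005514e-02,  1.37208570e+00,  1.45465080e-05,
        1.68359291e+00, -1.03129347e-01]), 'qvel': array([-9.05454736e-06, -1.69199505e-03, -1.64231648e-03,  4.95436481e-04,
        4.08697346e-04, -2.05115252e-04]), 'joint_torque': array([ 2.05886827e-03, -3.41255236e+01, -3.03300011e+01,  7.19869486e-02,
        3.04768374e-02, -7.48303546e-05]), 'tool_pos': array([0.24181291, 0.49340087, 0.18261946]), 'ee_rot': array([-3.14137377e+00,  1.97446750e-03,  1.11503476e+00]), 'wrist_force': array([ 0.17345337, -0.47635094,  0.87589893]), 'wrist_torque': array([0.02977116, 0.07040268, 0.06944065]), 'width': 0.09377003049586313}
```

View pics/scene0.png

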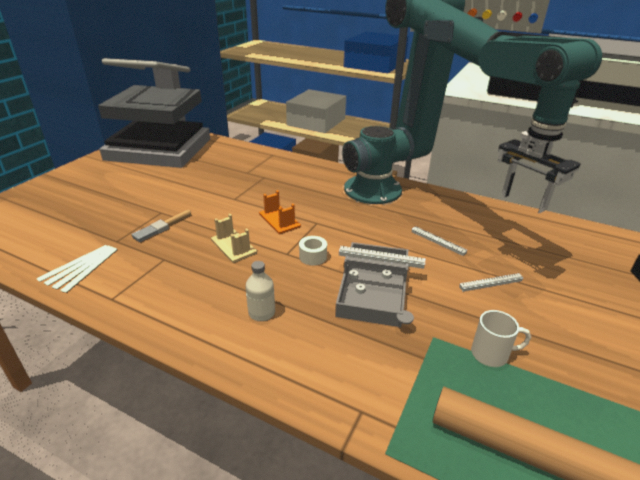

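View pics/top0.png

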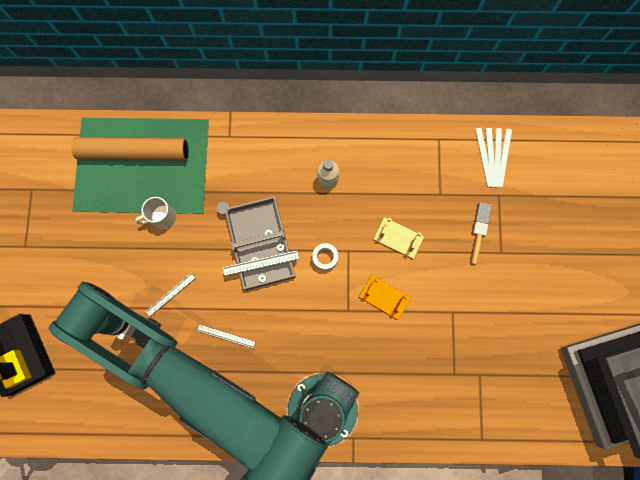

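```bash
python3 - <<'E'
import cv2
i=cv2.imread("pics/top0.png")
cv2.imwrite("pics/topc.png",cv2.resize(i[185:305,205:315],None,fx=5,fy=5,interpolation=cv2.INTER_CUBIC))
cv2.imwrite("pics/topr.png",cv2.resize(i[205:325,350:430],None,fx=5,fy=5,interpolation=cv2.INTER_CUBIC))
i=cv2.imread("pics/scene0.png")
cv2.imwrite("pics/sc.png",cv2.resize(i[200:335,200:440],None,fx=3.3,fy=3.3,interpolation=cv2.INTER_CUBIC))
E
```

```text
(no output)
```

View pics/topc.png

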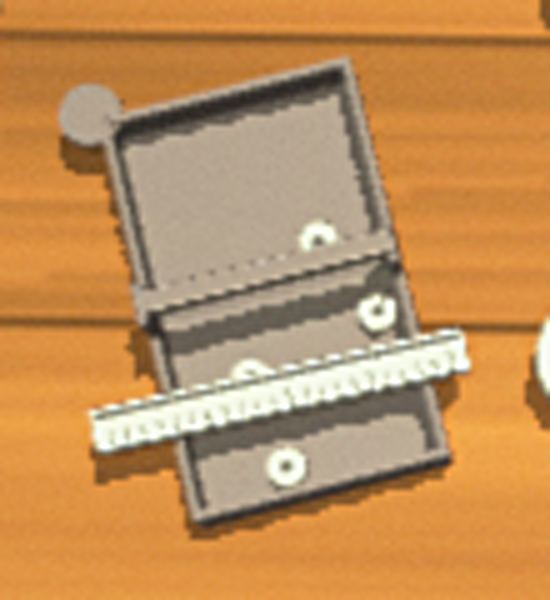

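View pics/topr.png

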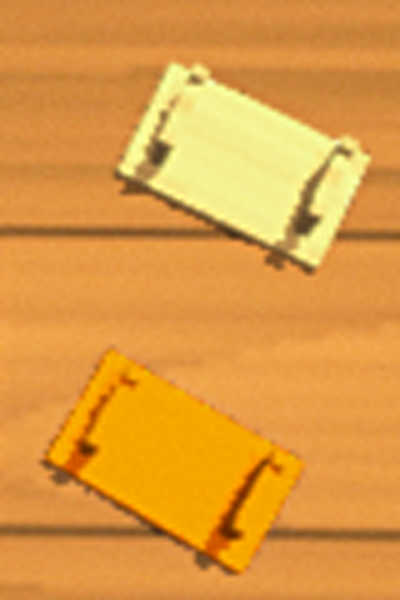

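View pics/sc.png

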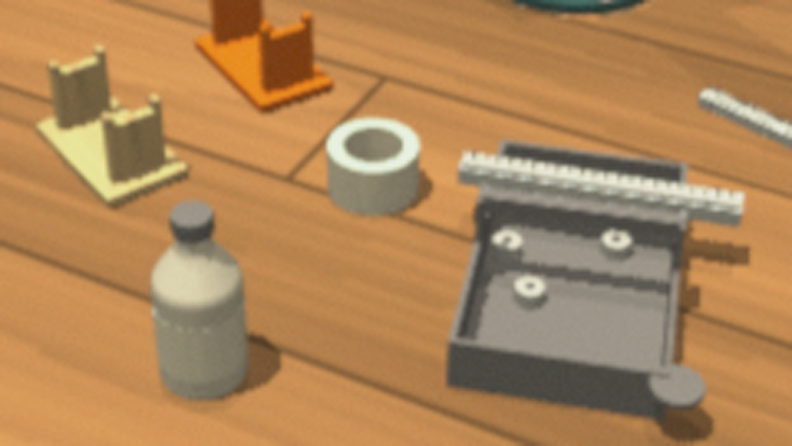

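```bash
cat > h.py <<'E'
import numpy as np,cv2
def ray(s,px,z):
    px=np.atleast_2d(np.asarray(px,float)); K=s["mtx"];T=s["world_from_camera"]
    d=np.c_[px,np.ones(len(px))]@np.linalg.inv(K).T@T[:3,:3].T
    o=T[:3,3]; return o+d*((z-o[2])/d[:,2])[:,None]
def proj(s,P):
    T=np.linalg.inv(s["world_from_camera"]);p=np.atleast_2d(P)@T[:3,:3].T+T[:3,3];p=p@s["mtx"].T
    return p[:,:2]/p[:,2:]
E
python3 - <<'E'
from h import *
s=np.load("pics/top0.npz"); im=s["image"]
hsv=cv2.cvtColor(im,cv2.COLOR_RGB2HSV)
def c2p(c,o): return (np.array(c,float)+.5)/5-.5+np.array(o)
def pr(n,a): print(n,np.round(a,4).tolist())
rim=c2p([(347,62),(200,521),(449,459),(108,122)],(205,185))
pr("rim",ray(s,rim,.045))
lug=c2p([(90,113)],(205,185)); pr("lug",ray(s,lug,.04))
h=c2p([(133,295),(395,240)],(205,185)); pr("handle",ray(s,h,.086))
# straightedge
m=(hsv[...,1]<70)&(hsv[...,2]>170); m=m.astype(np.uint8)
n,l,st,ce=cv2.connectedComponentsWithStats(m)
for i in range(1,n):
    if st[i,4]>60: 
        r=cv2.minAreaRect(np.argwhere(l==i)[:,::-1].astype(np.float32)); print(i,st[i],ce[i],r)
        b=ray(s,cv2.boxPoints(r),.061)
        pr("box",b); pr("c",ray(s,[r[0]],.061))
m=((hsv[...,0]>22)&(hsv[...,0]<32)&(hsv[...,2]>180)&(hsv[...,1]<160)).astype(np.uint8)
n,l,st,ce=cv2.connectedComponentsWithStats(m)
for i in range(1,n):
    if st[i,4]>200:
        r=cv2.minAreaRect(np.argwhere(l==i)[:,::-1].astype(np.float32)); print("rest",st[i],r); pr("b",ray(s,cv2.boxPoints(r),.012)); pr("c",ray(s,[r[0]],.012))
E
```

```text
rim [[0.6455, 0.163, 0.045], [0.3562, 0.2432, 0.045], [0.3961, 0.0931, 0.045], [0.6048, 0.3108, 0.045]]
lug [[0.6118, 0.3233, 0.04]]
handle [[0.4874, 0.2827, 0.086], [0.5233, 0.1263, 0.086]]
1 [ 476  128   36   59 1282] [493.8673947  155.59282371] ((493.5, 157.0), (58.0, 35.0), 90.0)
box [[0.876, -0.4726, 0.061], [0.8774, -0.5836, 0.061], [0.6861, -0.5744, 0.061], [0.6847, -0.4657, 0.061]]
c [[0.7801, -0.524, 0.061]]
2 [322 160  14   8  70] [328.37142857 163.44285714] ((328.7500305175781, 163.75), (10.606600761413574, 8.485280990600586), 45.0)
box [[0.7533, 0.0142, 0.061], [0.7732, -0.0043, 0.061], [0.7489, -0.0281, 0.061], [0.729, -0.0096, 0.061]]
c [[0.7511, -0.007, 0.061]]
6 [136 197  32  26 275] [154.17090909 212.27636364] ((151.5, 209.5), (25.0, 31.0), 90.0)
box [[0.6353, 0.5891, 0.061], [0.6366, 0.493, 0.061], [0.5571, 0.4877, 0.061], [0.5559, 0.583, 0.061]]
c [[0.596, 0.5382, 0.061]]
8 [217 198  53  16 140] [230.17857143 205.94285714] ((243.19886779785156, 205.78707885742188), (11.391794204711914, 52.7574348449707), 85.03025817871094)
box [[0.6213, 0.3389, 0.061], [0.6381, 0.1
[... 2181 characters left out ...]
41458892822266)
box [[0.2288, 0.376, 0.061], [0.2476, 0.3712, 0.061], [0.1996, 0.205, 0.061], [0.181, 0.2102, 0.061]]
c [[0.2142, 0.2904, 0.061]]
34 [568 326  72  39 385] [598.33506494 341.47012987] ((605.9000244140625, 344.1999816894531), (18.024980545043945, 74.31351470947266), 71.56504821777344)
box [[0.1944, -0.7179, 0.061], [0.2659, -0.9315, 0.061], [0.2161, -0.9437, 0.061], [0.1454, -0.7313, 0.061]]
c [[0.2052, -0.8307, 0.061]]
rest [374 218  50  40 944] ((398.64935302734375, 236.5181121826172), (44.33072280883789, 25.590051651000977), 25.34617805480957)
b [[0.5236, -0.1497, 0.012], [0.5989, -0.1846, 0.012], [0.5391, -0.3104, 0.012], [0.4647, -0.2748, 0.012]]
c [[0.5313, -0.23, 0.012]]
```

```bash
python3 - <<'E'
from h import *
s=np.load("pics/top0.npz"); im=s["image"]
hsv=cv2.cvtColor(im,cv2.COLOR_RGB2HSV)
m=((hsv[...,1]<45)&(hsv[...,2]>215)).astype(np.uint8)
m[:238]=0;m[278:]=0;m[:,:222]=0;m[:,300:]=0
n,l,st,ce=cv2.connectedComponentsWithStats(m,connectivity=8)
i=1+np.argmax(st[1:,4]);print(st[i])
P=np.argwhere(l==i)[:,::-1].astype(np.float32)
big=cv2.resize((l==i).astype(np.uint8)*255,None,fx=5,fy=5)[185*5:305*5,205*5:315*5];cv2.imwrite("pics/m.png",big)
for nm in("top","scene"):
    s=np.load(f"pics/{nm}0.npz");v=s["image"][:,:,::-1].copy();f=6 if nm=="top" else 4
    if nm=="top": x0,y0,w,hh=205,190,120,100
    else: x0,y0,w,hh=325,225,120,110
    v=cv2.resize(v[y0:y0+hh,x0:x0+w],None,fx=f,fy=f,interpolation=cv2.INTER_CUBIC)
    def poly(Pw,col):
        p=(proj(s,Pw)+.5-[x0,y0])*f; cv2.polylines(v,[np.round(p).astype(int)],True,col,1)
    def box(c,yaw,off,sx,sy,z,col):
        R=np.array([[np.cos(yaw),-np.sin(yaw)],[np.sin(yaw),np.cos(yaw)]])
        q=np.array([[-1,-1],[1,-1],[1,1],[-1,1]])*[sx/2,sy/2]+off
        poly(np.c_[q@R.T+c,np.full(4,z)],col)
    c=np.array([.5007,.2025]);yaw=np.radians(15.5)
    box(c,yaw,[0,0],.26,.16,.045,(0,0,255)); box(c,yaw,[0,0],.014,.16,.086,(255,0,0))
    box(c,yaw,[0,0],.26,.16,0,(0,255,255))
    box(c,yaw,[-.066,0],.026,.23,.061,(0,255,0));box(c,yaw,[-.066,0],.026,.23,.045,(0,120,0))
    cv2.imwrite(f"pics/ov_{nm}.png",v)
    v=s["image"][:,:,::-1].copy();f=7
    if nm=="top": x0,y0,w,hh=360,205,75,70
    else: x0,y0,w,hh=200,205,70,65
    v=cv2.resize(v[y0:y0+hh,x0:x0+w],None,fx=f,fy=f,interpolation=cv2.INTER_CUBIC)
    c=np.array([.5313,-.23]);yaw=np.radians(-25.4)
    box(c,yaw,[0,0],.08,.13,.012,(0,0,255))
    for sg in(-1,1):
        box(c,yaw,[0,sg*.05],.038,.010,.07,(255,0,0)); box(c,yaw,[0,sg*.05],.058,.010,.08,(0,200,0))
    cv2.imwrite(f"pics/ovr_{nm}.png",v)
a=[cv2.imread(f"pics/ovr_{n}.png") for n in("top","scene")]
H=max(x.shape[0] for x in a); a=[cv2.copyMakeBorder(x,0,H-x.shape[0],0,0,0) for x in a]
o=np.hstack(a);print(o.shape);cv2.imwrite("pics/ovr.png",cv2.resize(o,(790,int(o.shape[0]*790/o.shape[1]))))
E
```

```text
[224 253  75  22 425]
(490, 1015, 3)
```

View pics/ov_top.png

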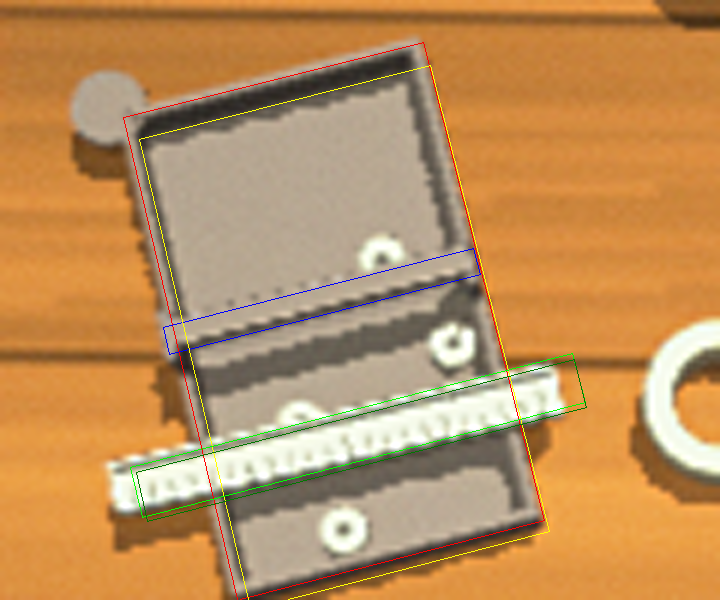

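View pics/ov_scene.png

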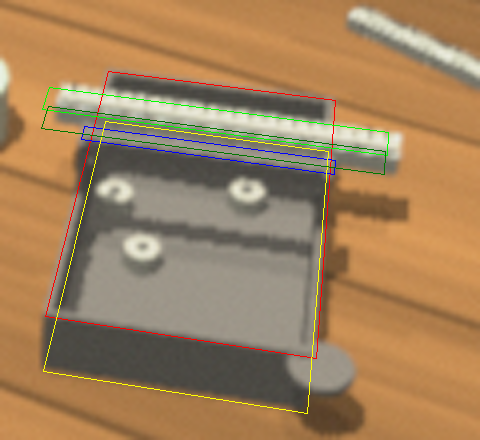

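View pics/ovr.png

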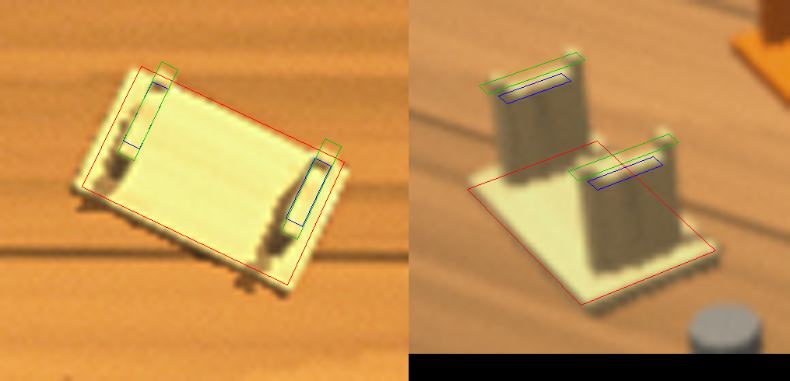

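```bash
cat >> h.py <<'E'
from scipy.spatial.transform import Rotation as Ro
from bench import get_obs
def go(goals):
    """goals: list of (pos, Rotation). prints shift/turn fractions from current pose"""
    o=get_obs(); p0=o["tool_pos"];R0=Ro.from_euler("xyz",o["ee_rot"])
    for p,R in goals:
        d=R0.inv().apply(np.array(p)-p0)/.25; r=(R0.inv()*R).as_rotvec()/np.pi
        print(np.round(d,4),np.round(r,4),"rows",np.linalg.norm(d)*.25/.0417,np.degrees(np.linalg.norm(r)*np.pi)/7.16)
def down(yawdeg): return Ro.from_euler("xyz",[np.pi,0,np.radians(yawdeg)])
E
python3 - <<'E'
from h import *
s=np.load("pics/top0.npz")
def c(x,y): return [(x)/6-.5+205,(y)/6-.5+190]
A=ray(s,[c(108,465),c(556,368)],.061);B=ray(s,[c(118,513),c(562,410)],.045)
print(A,B); 
for Q in(A,B):
    d=Q[0]-Q[1];print(np.degrees(np.arctan2(-d[0],d[1])),np.linalg.norm(d))
print("c",(A.mean(0)+B.mean(0))/2)
ctr=((A.mean(0)+B.mean(0))/2)[:2]; go([([*ctr,.16],down(13.2)),([*ctr,.034],down(13.2))])
E
```

```text
[[0.41977143 0.31033098 0.061     ]
 [0.47249636 0.08554355 0.061     ]] [[0.39755757 0.30720993 0.045     ]
 [0.45360566 0.082903   0.045     ]]
13.200365850587842 0.23088808124129975
14.029358936511825 0.23120335545851686
c [0.43585775 0.19649687 0.053     ]
[-0.7246  1.2197  0.0916] [2.000e-04 6.000e-04 2.816e-01] rows 8.523047292266792 7.0791749543139195
[-0.7236  1.2198  0.5956] [2.000e-04 6.000e-04 2.816e-01] rows 9.222272537396746 7.0791749543139195
```

>>> servo_tool(targets="0.55 -0.06 0.1 0.01 0 0 0.04;0.55 -0.14 0.24 0.02 0 0 0.08;0.55 -0.22 0.37 0.04 0 0 0.12;0.55 -0.3 0.51 0.05 0 0 0.16;0.55 -0.38 0.65 0.06 0 0 0.2;0.55 -0.46 0.78 0.06 0 0 0.24;0.55 -0.53 0.9 0.07 0 0 0.27;0.55 -0.59 0.98 0.08 0 0 0.28")

```text
time: 0.77
tool_pos: [0.3984, 0.251, 0.1632]
ee_rot: [3.141, -0.0, 0.229]
wrist_force: [0.1, 0.1, -0.5]
width: 0.0521
```

```bash
python3 - <<'E'
from h import *
c=[.436,.1965];go([([*c,.12],down(13.6)),([*c,.034],down(13.6))]);o=get_obs();print(o["width"],o["wrist_force"],o["tool_pos"],o["ee_rot"])
E
```

```text
[0.0968 0.2463 0.1731] [ 0.0003 -0.     -0.0025] rows 1.8958413460239194 0.06433156016117966
[0.0968 0.246  0.5171] [ 0.0003 -0.     -0.0025] rows 3.481750180142564 0.06433156016117966
0.052111798808180725 [ 0.07266343  0.11345272 -0.49795662] [0.39842464 0.25099806 0.16322033] [ 3.14069429e+00 -6.20418260e-05  2.29376169e-01]
```

>>> servo_tool(targets="0.55 0.05 0.12 0.08 0 0 0;0.55 0.09 0.23 0.15 0 0 0.003;0.55 0.095 0.24 0.17 0 0 0.003;0.55 0.095 0.24 0.17 0 0 0.003;0.55 0.095 0.24 0.17 0 0 0.003;0.55 0.095 0.24 0.17 0 0 0.003")

```text
time: 1.27
tool_pos: [0.4341, 0.2019, 0.122]
ee_rot: [-3.141, -0.001, 0.227]
wrist_force: [-0.5, -0.3, 0.7]
width: 0.0515
```

```bash
python3 - <<'E'
from h import *
from bench import vision
c=[.436,.1965];go([([*c,.034],down(13.6))]);o=get_obs();print(o["tool_pos"],o["ee_rot"],o["qvel"])
ims=[]
for n,(x0,y0,w,hh),f in(("top",(205,190,120,100),4),("scene",(325,200,130,140),3)):
    s=vision.snapshot(n);np.savez(f"pics/{n}1.npz",**s)
    v=cv2.resize(s["image"][y0:y0+hh,x0:x0+w,::-1],None,fx=f,fy=f,interpolation=cv2.INTER_CUBIC);ims.append(cv2.resize(v,(v.shape[1]*400//v.shape[0],400)))
o=np.hstack(ims)
cv2.imwrite("pics/pre.png",cv2.resize(o,(790,int(o.shape[0]*790/o.shape[1]))))
E
```

```text
[0.0019 0.0231 0.352 ] [-0.0002 -0.0004 -0.0032] rows 2.1150054615686567 0.08115782800676626
[0.43414804 0.20191812 0.12200966] [-3.14082054e+00 -1.16158248e-03  2.27318762e-01] [ 0.0111634  -0.00829753 -0.01022255 -0.00320061 -0.00085115 -0.00220148]
```

View pics/pre.png

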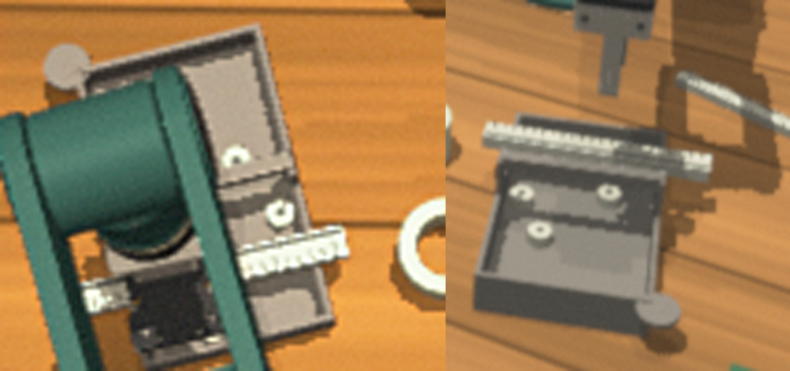

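>>> servo_tool(targets="0.55 0.002 0.02 0.1 0 0 -0.003;0.55 0.002 0.02 0.2 0 0 -0.003;0.55 0.002 0.02 0.29 0 0 -0.003;0.55 0.002 0.02 0.345 0 0 -0.003;0.55 0.002 0.02 0.35 0 0 -0.003;0.55 0.002 0.02 0.35 0 0 -0.003;0.55 0.002 0.02 0.35 0 0 -0.003")

```text
time: 1.95
tool_pos: [0.4367, 0.1969, 0.0352]
ee_rot: [-3.141, -0.003, 0.236]
wrist_force: [-0.2, 0.6, -0.6]
width: 0.0518
```

>>> servo_tool(targets="0 0 0 0 0 0 0;0 0 0 0 0 0 0;0 0 0 0 0 0 0;0 0 0 0 0 0 0;0 0 0 0 0 0 0;0 0 0 0 0 0 0")

```text
time: 2.45
tool_pos: [0.4362, 0.1961, 0.0343]
ee_rot: [-3.141, -0.001, 0.235]
wrist_force: [-0.1, -0.7, 2.9]
width: 0.0255
```

Gripped at 25.5 mm. Lift straight up (clear of the handle and everything tall).

>>> servo_tool(targets="0 0 0 -0.08 0 0 0;0 0 0 -0.2 0 0 0;0 0 0 -0.34 0 0 0;0 0 0 -0.5 0 0 0;0 0 0 -0.62 0 0 0;0 0 0 -0.7 0 0 0;0 0 0 -0.7 0 0 0;0 0 0 -0.7 0 0 0;0 0 0 -0.7 0 0 0")

```text
time: 3.2
tool_pos: [0.4349, 0.1957, 0.2063]
ee_rot: [3.141, 0.004, 0.235]
wrist_force: [0.3, 0.0, -1.3]
width: 0.0254
```

```bash
python3 - <<'E'
from h import *
from bench import vision
c=np.array([.5313,-.23]);go([([*c,.2],down(-25.4))]);o=get_obs();print(o["tool_pos"],o["ee_rot"],o["width"])
for n in("top","scene"):
    s=vision.snapshot(n);np.savez(f"pics/{n}2.npz",**s);cv2.imwrite(f"pics/{n}2.png",s["image"][:,:,::-1])
E
```

```text
[-0.022   1.7456  0.0258] [0.0005 0.0011 0.216 ] rows 10.467252310435502 5.430264611063729
[0.43492969 0.19566558 0.20634289] [3.14137904 0.00365373 0.23527263] 0.025351214453112034
```

View pics/scene2.png

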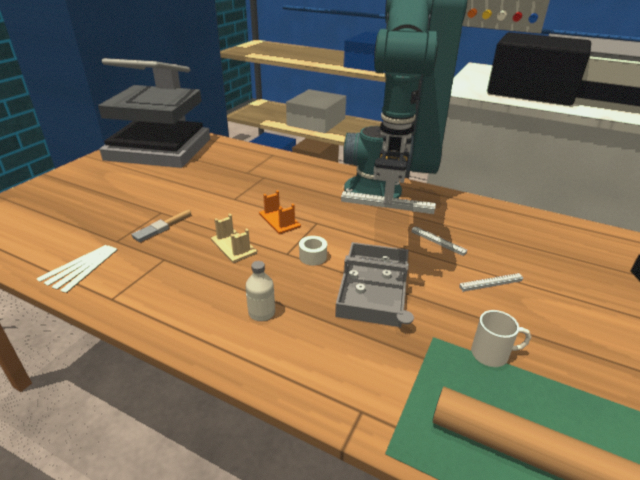

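View pics/top2.png

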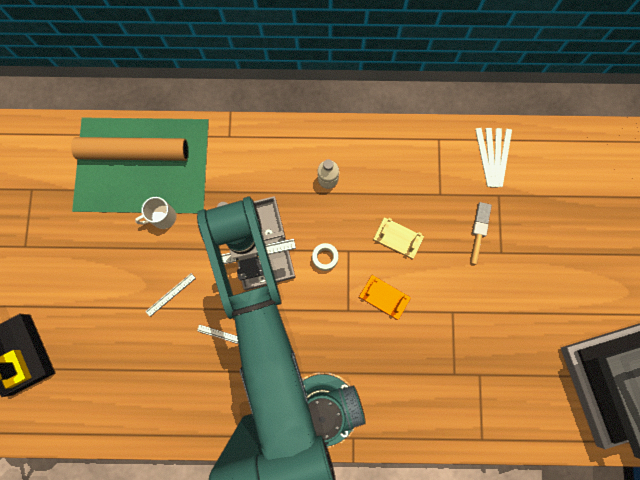

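```bash
python3 - <<'E'
from h import *
s=np.load("pics/scene2.npz")
v=s["image"][180:220,330:450,::-1];cv2.imwrite("pics/b.png",cv2.resize(v,None,fx=6,fy=6,interpolation=cv2.INTER_CUBIC))
E
```

```text
(no output)
```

View pics/b.png

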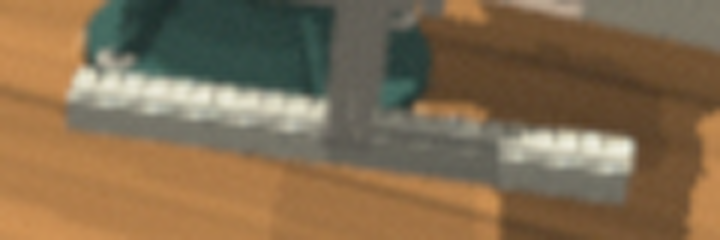

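>>> servo_tool(targets="0 0 0.06 0 0 0 0.02;0 0 0.16 0 0 0 0.04;0 -0.01 0.28 0 0 0 0.06;0 -0.01 0.41 0 0 0 0.08;0 -0.01 0.54 0 0 0 0.1;0 -0.01 0.67 0 0 0 0.12;0 -0.02 0.8 0 0 0 0.14;0 -0.02 0.92 0 0 0 0.15;0 -0.02 1 0 0 0 0.16")

```text
time: 4.05
tool_pos: [0.4885, -0.0508, 0.2063]
ee_rot: [3.141, 0.004, -0.271]
wrist_force: [0.7, -0.1, -1.8]
width: 0.0255
```

>>> servo_tool(targets="0 0.02 0.1 0 0 0 0.01;0 0.05 0.21 0 0 0 0.02;0 0.1 0.33 0 0 0 0.03;0 0.16 0.46 0 0 0 0.04;0 0.21 0.56 0 0 0 0.05;0 0.24 0.62 0 0 0 0.055;0 0.24 0.62 0 0 0 0.055;0 0.24 0.62 0 0 0 0.055")

```text
time: 4.72
tool_pos: [0.5057, -0.2133, 0.2069]
ee_rot: [-3.14, 0.004, -0.441]
wrist_force: [0.5, -0.1, 0.3]
width: 0.0255
```

```bash
python3 - <<'E'
from h import *
s=np.load("pics/scene2.npz")
c=np.array([.5313,-.23]);go([([*c,.13],down(-25.4)),([*c,.06],down(-25.4))]);o=get_obs();print(o["tool_pos"],o["ee_rot"],o["width"])
E
```

```text
[0.1225 0.0172 0.3072] [-0.0004  0.0012  0.0008] rows 1.9855860801390557 0.037695652615071004
[0.1235 0.0175 0.5872] [-0.0004  0.0012  0.0008] rows 3.599187096956091 0.037695652615071004
[ 0.5056574  -0.21326902  0.20692981] [-3.1403453   0.00369158 -0.44066432] 0.025515395460534503
```

>>> servo_tool(targets="0 0.06 0.01 0.06 0 0 0;0 0.11 0.017 0.16 0 0 0;0 0.123 0.017 0.25 0 0 0;0 0.123 0.017 0.29 0 0 0;0 0.123 0.017 0.29 0 0 0;0 0.123 0.017 0.29 0 0 0")

```text
time: 5.22
tool_pos: [0.5319, -0.2291, 0.1361]
ee_rot: [-3.141, 0.001, -0.438]
wrist_force: [0.8, 0.6, -0.7]
width: 0.0253
```

```bash
python3 - <<'E'
from h import *
from bench import vision
c=np.array([.5313,-.23]);go([([*c,.06],down(-25.4))]);o=get_obs();print(o["tool_pos"],o["ee_rot"],o["width"])
ims=[]
for n,(x0,y0,w,hh) in(("top",(340,200,110,90)),("scene",(180,170,110,90))):
    s=vision.snapshot(n);np.savez(f"pics/{n}3.npz",**s)
    ims.append(cv2.resize(s["image"][y0:y0+hh,x0:x0+w,::-1],None,fx=6,fy=6,interpolation=cv2.INTER_CUBIC))
cv2.imwrite("pics/b3.png",cv2.resize(np.vstack(ims),None,fx=.55,fy=.55))
E
```

```text
[-2.000e-04  4.600e-03  3.046e-01] [-0.0002  0.0004  0.0016] rows 1.826203848785335 0.04099518222191067
[ 0.53190931 -0.22906474  0.13614452] [-3.14108774e+00  1.28077130e-03 -4.38378767e-01] 0.025296532095897738
```

View pics/b3.png

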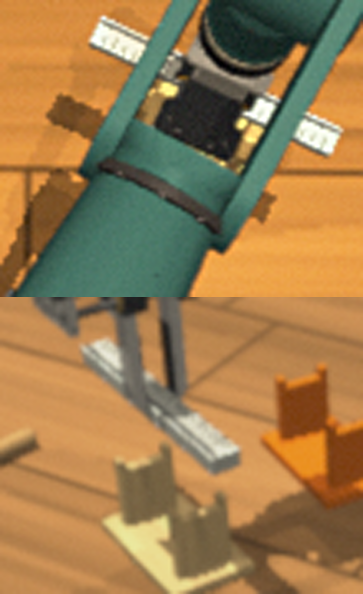

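>>> servo_tool(targets="0 0 0.004 0.08 0 0 0;0 0 0.004 0.16 0 0 0;0 0 0.004 0.22 0 0 0;0 0 0.004 0.26 0 0 0;0 0 0.004 0.29 0 0 0;0 0 0.004 0.295 0 0 0;0 0 0.004 0.295 0 0 0")

```text
time: 5.9
tool_pos: [0.5321, -0.2316, 0.0631]
ee_rot: [-3.141, -0.001, -0.44]
wrist_force: [0.2, -0.1, -0.8]
width: 0.0254
```

```bash
cat > look.py <<'E'
import sys
from h import *
from bench import vision
tag=sys.argv[1]; t=list(map(int,sys.argv[2].split(',')));u=list(map(int,sys.argv[3].split(',')))
o=get_obs();print(o["time"],o["tool_pos"],o["ee_rot"],o["width"],o["wrist_force"])
ims=[]
for n,(x0,y0,w,hh) in(("top",t),("scene",u)):
    s=vision.snapshot(n);np.savez(f"pics/{n}{tag}.npz",**s)
    v=s["image"][y0:y0+hh,x0:x0+w,::-1];f=395/w;ims.append(cv2.resize(v,(395,int(hh*f)),interpolation=cv2.INTER_CUBIC))
H=max(i.shape[0] for i in ims);cv2.imwrite(f"pics/l{tag}.png",np.hstack([cv2.copyMakeBorder(i,0,H-i.shape[0],0,0,0) for i in ims])[:600])
E
python3 look.py 4 340,200,110,90 180,170,110,110
```

```text
5.9 [ 0.53214004 -0.23155008  0.06306615] [-3.14148786e+00 -9.30314167e-04 -4.40041253e-01] 0.025433265113267798 [ 0.16552765 -0.11164419 -0.76724148]
```

View pics/l4.png

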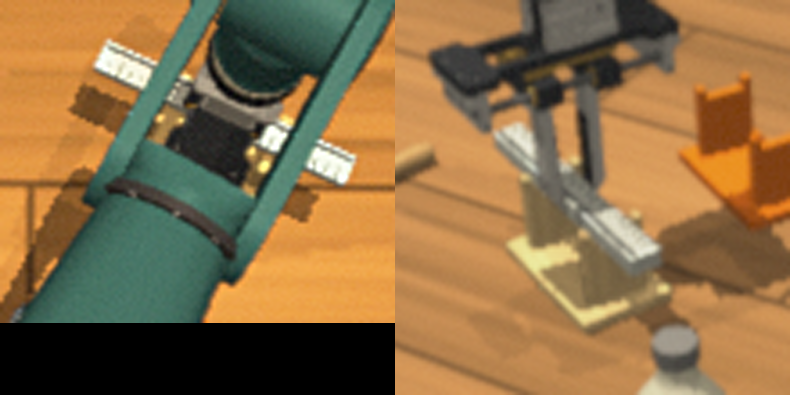

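>>> servo_tool(targets="0 0 -0.002 0.007 0 0 0;0 0 -0.002 0.013 0 0 0;0 0 -0.002 0.013 0 0 0;0 0 -0.002 0.013 0 0 0")

```text
time: 6.33
tool_pos: [0.5322, -0.231, 0.0594]
ee_rot: [-3.141, -0.0, -0.44]
wrist_force: [1.0, 0.8, -1.5]
width: 0.0254
```

>>> servo_tool(targets="0.4 0 0 0 0 0 0;0.5 0 0 0 0 0 0;0.55 0 0 0 0 0 0;0.55 0 0 0 0 0 0;0.55 0 0 -0.08 0 0 0;0.55 0 0 -0.2 0 0 0;0.55 0 0 -0.35 0 0 0;0.55 0 0 -0.5 0 0 0;0.55 0 0 -0.6 0 0 0;0.55 0 0 -0.6 0 0 0")

```text
time: 7.17
tool_pos: [0.5349, -0.2326, 0.2175]
ee_rot: [3.141, -0.014, -0.44]
wrist_force: [0.2, -0.3, 0.8]
width: 0.0517
```

>>> servo_tool(targets="0.55 0 -0.1 0 0 0 -0.02;0.55 0 -0.24 0 0 0 -0.05;0.55 0 -0.39 0 0 0 -0.08;0.55 0 -0.53 0 0 0 -0.11;0.55 0 -0.67 0 0 0 -0.14;0.55 0 -0.8 0 0 0 -0.17;0.55 0 -0.92 0 0 0 -0.2;0.55 0 -1 0 0 0 -0.22")

```text
time: 7.83
tool_pos: [0.6389, -0.0018, 0.2077]
ee_rot: [-3.14, 0.001, 0.258]
wrist_force: [-0.1, -0.5, 0.9]
width: 0.0513
```

```bash
python3 look.py 5 360,205,75,70 180,190,90,80; python3 - <<'E'
from h import *
c=[.502,.204];go([([*c,.18],down(15.5))])
E
```

```text
7.8333 [ 0.63891059 -0.00176657  0.20770868] [-3.14004108e+00  1.23666286e-03  2.57682720e-01] 0.051263007839090664 [-0.05774839 -0.48741001  0.8723718 ]
[-0.3213 -0.9337  0.1115] [-0.0006  0.0005 -0.0046] rows 5.957716846151133 0.11654539156079577
```

View pics/l5.png

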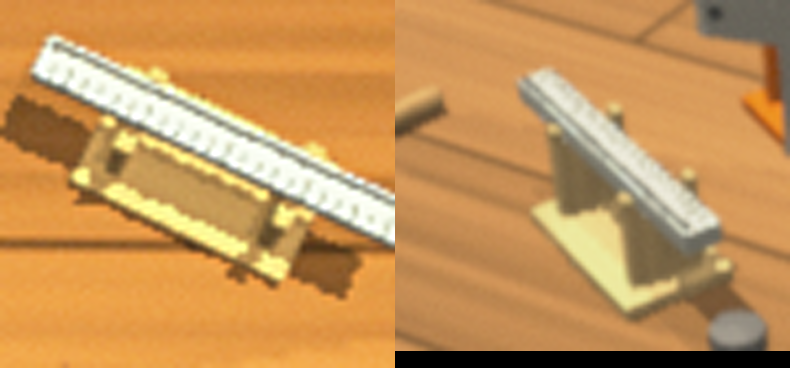

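>>> servo_tool(targets="0.5 -0.04 -0.12 0 0 0 0;0.5 -0.09 -0.27 0 0 0 0;0.5 -0.15 -0.42 0 0 0 0;0.5 -0.2 -0.57 0.02 0 0 0;0.5 -0.25 -0.72 0.04 0 0 -0.003;0.5 -0.3 -0.86 0.08 0 0 -0.003;0.5 -0.32 -0.92 0.1 0 0 -0.003;0.5 -0.32 -0.92 0.1 0 0 -0.003;0.5 -0.32 -0.92 0.1 0 0 -0.003")

```text
time: 8.68
tool_pos: [0.5033, 0.1975, 0.1836]
ee_rot: [3.141, 0.001, 0.261]
wrist_force: [0.3, 1.1, 0.6]
width: 0.0472
```

```bash
python3 look.py 6 205,185,240,110 180,150,270,200; python3 - <<'E'
from h import *
s=np.load("pics/top6.npz");hsv=cv2.cvtColor(s["image"],cv2.COLOR_RGB2HSV)
m=((hsv[...,1]<45)&(hsv[...,2]>200)).astype(np.uint8);m[:,:350]=0;m[:,450:]=0
n,l,st,ce=cv2.connectedComponentsWithStats(m);i=1+np.argmax(st[1:,4]);r=cv2.minAreaRect(np.argwhere(l==i)[:,::-1].astype(np.float32))
b=ray(s,cv2.boxPoints(r),.084);print(r,b,ray(s,[r[0]],.084))
s=np.load("pics/top0.npz")
c=[.502,.204];go([([*c,.06],down(15.5))])
E
```

```text
8.6833 [0.503302   0.19748724 0.18359465] [3.14052232e+00 9.42815897e-04 2.60544215e-01] 0.0472155097903694 [0.29222152 1.05382338 0.57240631]
((402.01611328125, 230.9659423828125), (76.20806884765625, 8.113120079040527), 25.27772331237793) [[ 0.57117377 -0.12163278  0.084     ]
 [ 0.59422279 -0.13214974  0.084     ]
 [ 0.49624992 -0.33914551  0.084     ]
 [ 0.47370137 -0.32823386  0.084     ]] [[ 0.53354746 -0.23086638  0.084     ]]
[-0.003  -0.0314  0.4973] [ 0.0003 -0.0002 -0.0039] rows 2.987514520061579 0.0976523310048014
```

View pics/l6.png

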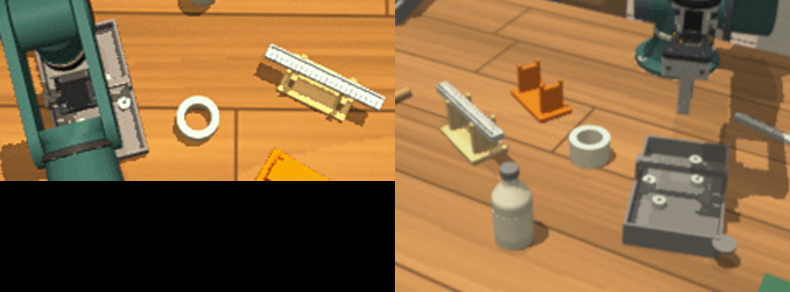

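>>> servo_tool(targets="0.5 0 -0.02 0.06 0 0 -0.004;0.5 -0.003 -0.03 0.16 0 0 -0.004;0.5 -0.003 -0.03 0.28 0 0 -0.004;0.5 -0.003 -0.03 0.39 0 0 -0.004;0.5 -0.003 -0.03 0.47 0 0 -0.004;0.5 -0.003 -0.03 0.5 0 0 -0.004;0.5 -0.003 -0.03 0.5 0 0 -0.004;0.5 -0.003 -0.03 0.5 0 0 -0.004")

```text
time: 9.45
tool_pos: [0.5024, 0.2044, 0.06]
ee_rot: [3.141, -0.001, 0.271]
wrist_force: [-0.3, 0.2, 0.0]
width: 0.047
```

```bash
python3 look.py 7 205,185,120,110 310,190,130,140
```

```text
9.45 [0.50239284 0.20438094 0.0599718 ] [ 3.14146076e+00 -1.07096596e-03  2.71327491e-01] 0.047046469155613446 [-0.33165088  0.21518298  0.00071643]
```

View pics/l7.png

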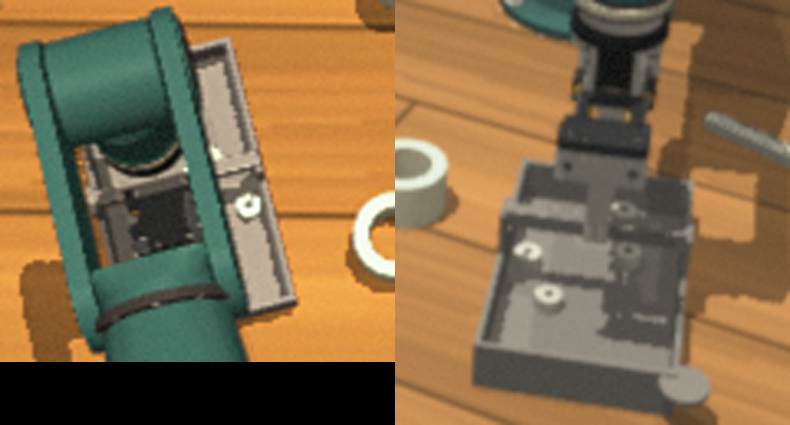

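>>> servo_tool(targets="0 0 0 0 0 0 0;0 0 0 0 0 0 0;0 0 0 0 0 0 0;0 0 0 0 0 0 0;0 0 0 0 0 0 0;0 0 0 0 0 0 0;0 0 0 0 0 0 0")

```text
time: 10.13
tool_pos: [0.5011, 0.2052, 0.0594]
ee_rot: [-3.141, 0.0, 0.273]
wrist_force: [-0.1, 0.2, 1.5]
width: 0.0136
```

>>> servo_tool(targets="0 0 0 -0.03 0 0 0;0 0 0 -0.08 0 0 0;0 0 0 -0.15 0 0 0;0 0 0 -0.23 0 0 0;0 0 0 -0.32 0 0 0;0 0 0 -0.42 0 0 0;0 0 0 -0.52 0 0 0;0 0 0 -0.62 0 0 0;0 0 0 -0.71 0 0 0;0 0 0 -0.78 0 0 0;0 0 0 -0.8 0 0 0;0 0 0 -0.8 0 0 0")

```text
time: 11.13
tool_pos: [0.502, 0.2054, 0.2615]
ee_rot: [-3.141, -0.004, 0.273]
wrist_force: [-0.2, -0.2, -3.0]
width: 0.0136
```

```bash
python3 look.py 8 185,165,160,140 280,120,200,200; python3 - <<'E'
from h import *
o=get_obs();p=o["tool_pos"];R0=Ro.from_euler("xyz",o["ee_rot"]);print(o["joint_positions"])
g=p+.019*R0.as_matrix()[:,2]
# tilt: tote axes from tool: x_t=tool x, y_t=-tool y, z_t=-tool z
for ang,dirn in((25,(1,.0)),(30,(.79,.61))):
    X=R0.as_matrix()[:,0];Y=-R0.as_matrix()[:,1]
    d=dirn[0]*X+dirn[1]*Y; ax=np.cross([0,0,1],d);ax/=np.linalg.norm(ax)
    R=Ro.from_rotvec(ax*np.radians(ang))*R0
    grasp=p-.019*R0.as_matrix()[:,2]
    pn=grasp+.019*R.as_matrix()[:,2]
    go([(pn,R)])
    zt=-R.as_matrix()[:,2];print(np.degrees(np.arccos(zt[2])),zt)
E
```

```text
11.1333 [0.50202786 0.20539735 0.26154849] [-3.14148236 -0.00435266  0.273063  ] 0.0135621785179152 [-0.2021739  -0.23688253 -2.98961438]
[2.83714476e-01 6.65354393e-02 1.24659409e+00 5.80411203e-05
 1.83008256e+00 1.06706763e-02]
[-0.0321 -0.     -0.0071] [-0.     -0.1389  0.    ] rows 0.1972351396509281 3.491620111731843
25.092816067172958 [0.4083842  0.11432924 0.90562198]
[-0.0301  0.0232 -0.0102] [-0.1019 -0.1319  0.0002] rows 0.23585416282272811 4.189944134078213
30.072155757326968 [0.30015075 0.40124924 0.86539504]
```

View pics/l8.png

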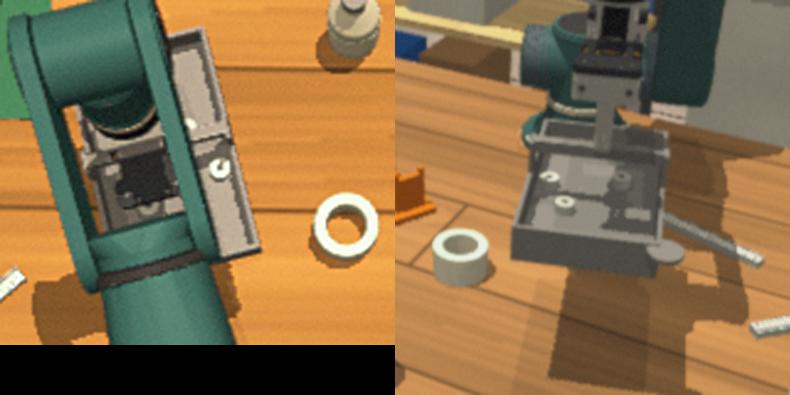

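>>> servo_tool(targets="0 0 0 0 0 -0.01 0;0 0 0 0 0 -0.02 0;0 -0.01 0 0 0 -0.03 0;0 -0.01 0 0 0 -0.045 0;0 -0.01 0 0 0 -0.06 0;0 -0.02 0 0 0 -0.075 0;0 -0.02 0 0 0 -0.09 0;0 -0.02 0 0 0 -0.1 0;0 -0.03 0 0 0 -0.11 0;0 -0.03 0 0 0 -0.12 0;0 -0.03 0 0 0 -0.12 0;0 -0.03 0 0 0 -0.12 0")

```text
time: 12.23
tool_pos: [0.4941, 0.2031, 0.2568]
ee_rot: [3.142, 0.38, 0.273]
wrist_force: [0.0, 0.4, -3.7]
width: 0.013
```

```bash
python3 look.py 9 185,145,160,160 280,120,200,200; python3 - <<'E'
from h import *
o=get_obs();p=o["tool_pos"];R0=Ro.from_euler("xyz",o["ee_rot"]);print(o["joint_positions"])
Rl=down(15.6);M=Rl.as_matrix();d=.77*M[:,0]-.64*M[:,1];ax=np.cross([0,0,1],d)
R=Ro.from_rotvec(ax*np.radians(31))*Rl
gr=p-.019*R0.as_matrix()[:,2];go([(gr+.019*R.as_matrix()[:,2],R)])
E
```

```text
12.2333 [0.49405705 0.20306689 0.25680998] [3.14158136 0.38006861 0.27292085] 0.013035526561399552 [ 0.00554374  0.41635943 -3.71287117]
[0.28169629 0.36260899 0.94598321 0.00401388 2.21059764 0.01038328]
[-0.004   0.025  -0.0044] [-0.1074 -0.0137  0.0208] rows 0.1541912784958754 2.771283176772439
```

View pics/l9.png

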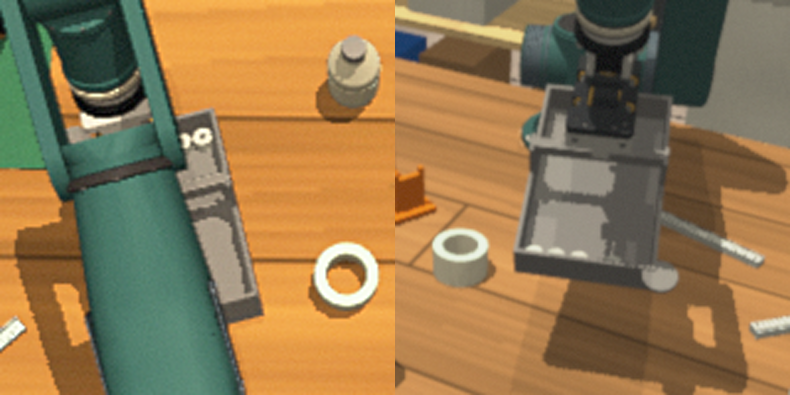

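>>> servo_tool(targets="0 0 0 0 -0.01 0 0;0 0 0.01 0 -0.02 0 0;0 0 0.01 0 -0.03 0 0.01;0 0 0.01 0 -0.045 0 0.01;0 0 0.02 0 -0.06 -0.01 0.01;0 0 0.02 0 -0.075 -0.01 0.015;0 0 0.02 0 -0.09 -0.01 0.02;0 0 0.025 0 -0.1 -0.014 0.02;0 0 0.025 0 -0.107 -0.014 0.02;0 0 0.025 0 -0.107 -0.014 0.02;0 0 0.025 0 -0.107 -0.014 0.02;0 0 0.025 0 -0.107 -0.014 0.02")

```text
time: 13.33
tool_pos: [0.4957, 0.1969, 0.2596]
ee_rot: [2.777, 0.408, 0.198]
wrist_force: [0.3, -0.8, -3.0]
width: 0.0131
```

```bash
python3 look.py 10 145,145,200,160 280,120,200,200
```

```text
13.3333 [0.49573738 0.19689015 0.25963793] [2.77743254 0.40750441 0.19777595] 0.013073323122314276 [ 0.34595804 -0.77914742 -3.00763067]
```

View pics/l10.png

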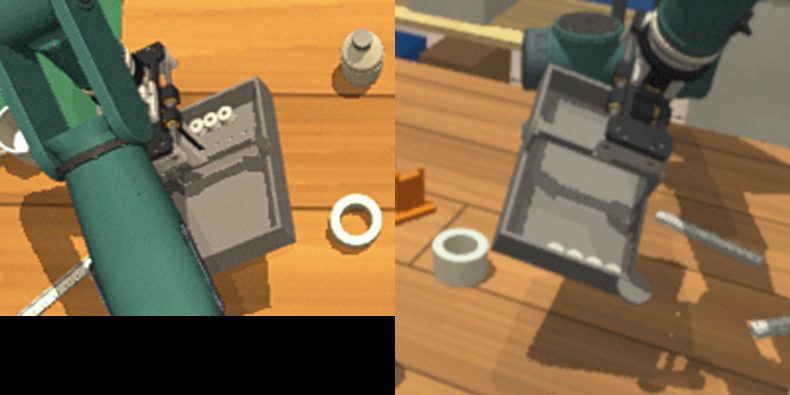

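```bash
cat > chk.py <<'E'
import sys
from h import *
tag=sys.argv[1];o=get_obs();p=o["tool_pos"];M=Ro.from_euler("xyz",o["ee_rot"]).as_matrix()
# tool centre relative to tote centre along its y: estimated dy
Rt=M@np.diag([1,-1,-1]); h=p-.0186*M[:,2]
print("tilt",np.degrees(np.arccos(Rt[2,2])),"corner",h+Rt@[.125,.075,-.066])
W=lambda q:h+np.atleast_2d(q)@Rt.T
for n,(x0,y0,w,hh) in(("top",(190,150,120,130)),("scene",(320,140,120,140))):
    s=np.load(f"pics/{n}{tag}.npz");f=5
    v=cv2.resize(s["image"][y0:y0+hh,x0:x0+w,::-1],None,fx=f,fy=f,interpolation=cv2.INTER_CUBIC)
    def poly(q,col): cv2.polylines(v,[np.round((proj(s,W(q))+.5-[x0,y0])*f).astype(int)],True,col,1)
    poly([[a*.13,b*.08,-.033] for a,b in((1,1),(1,-1),(-1,-1),(-1,1))],(0,0,255))
    poly([[a*.125,b*.075,-.073] for a,b in((1,1),(1,-1),(-1,-1),(-1,1))],(0,255,255))
    t=np.linspace(0,2*np.pi,40)
    poly(np.c_[.125-.083*1+0*t,.075+0*t,-.059+0*t],(0,255,0))
    for k in range(4): 
        poly(np.c_[.113+.012*np.cos(t),.063-.024*k+.012*np.sin(t),-.059+0*t],(255,0,0))
    a=np.linspace(np.pi,1.5*np.pi,30)
    poly(np.c_[.125+.09*np.cos(a),.075+.09*np.sin(a),-.066+0*a],(255,0,255))
    cv2.imwrite(f"pics/c{tag}{n}.png",v[:600])
E
python3 chk.py 10
```

```text
tilt 30.924229043271385 corner [0.57037144 0.26581322 0.14495556]
```

View pics/c10scene.png

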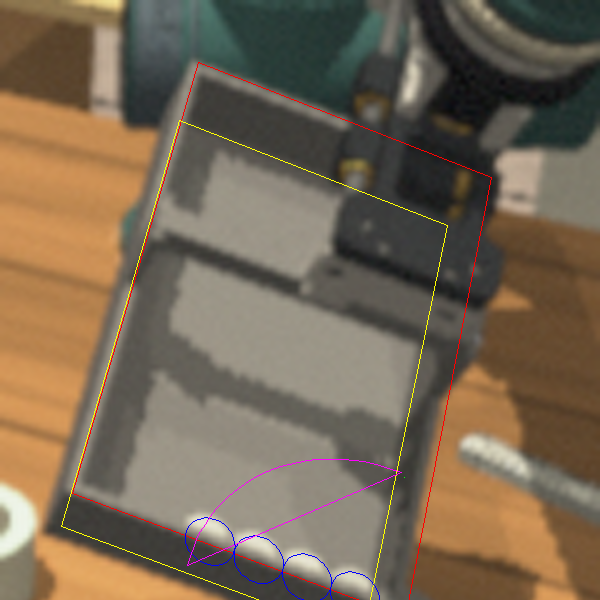

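View pics/c10top.png

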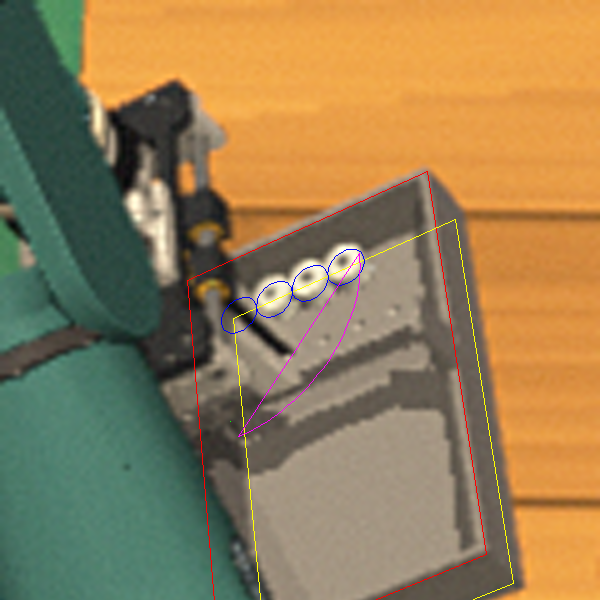

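```bash
python3 - <<'E'
from h import *
o=get_obs();p=o["tool_pos"];R0=Ro.from_euler("xyz",o["ee_rot"]);print(o["joint_positions"])
gr=p-.019*R0.as_matrix()[:,2]
Rl=down(15.6);M=Rl.as_matrix()
for a,b,t in((.4,.917,31),(.6,.8,31)):
    d=a*M[:,0]-b*M[:,1];R=Ro.from_rotvec(np.cross([0,0,1],d)*np.radians(t))*Rl
    go([(gr+.019*R.as_matrix()[:,2],R)])
E
```

```text
[ 0.44832598  0.43494239  0.89899326 -0.33426646  2.26013631  0.02061221]
[ 0.0139  0.0114 -0.0022] [-0.0463  0.0606  0.0209] rows 0.10880022965888468 1.9863269336095126
[ 0.0065  0.0065 -0.0006] [-0.027   0.0276  0.011 ] rows 0.055226177118122784 1.0089189315840414
```

>>> servo_tool(targets="0 0.002 0.002 0 -0.01 0.01 0.004;0 0.004 0.004 0 -0.02 0.02 0.008;0 0.008 0.006 0 -0.03 0.035 0.012;0 0.01 0.008 0 -0.04 0.05 0.016;0 0.014 0.011 0 -0.046 0.06 0.021;0 0.014 0.011 0 -0.046 0.06 0.021;0 0.014 0.011 0 -0.046 0.06 0.021;0 0.014 0.011 0 -0.046 0.06 0.021;0 0.01 0.01 0 -0.04 0.045 0.016;0 0.006 0.006 0 -0.027 0.028 0.011;0 0.006 0.006 0 -0.027 0.028 0.011;0 0.006 0.006 0 -0.027 0.028 0.011")

```text
time: 14.43
tool_pos: [0.4987, 0.1952, 0.2582]
ee_rot: [2.692, 0.314, 0.199]
wrist_force: [-0.3, -0.1, -3.0]
width: 0.0132
```

>>> servo_tool(targets="0 0 0 0 0 0 0;0 0 0 0 0 0 0;0 0 0 0 0 0 0;0 0 0 0 0 0 0;0 0 0 0 0 0 0;0 0 0 0 0 0 0")

```text
time: 14.93
tool_pos: [0.4973, 0.1962, 0.2593]
ee_rot: [2.693, 0.314, 0.202]
wrist_force: [0.3, -0.2, -3.6]
width: 0.0135
```

```bash
python3 look.py 11 145,145,300,160 180,120,300,200;python3 chk.py 11
```

```text
14.9333 [0.49731795 0.19620497 0.25930935] [2.69281169 0.31380464 0.20168204] 0.013501809689467053 [ 0.29185617 -0.16508112 -3.63930193]
tilt 31.02744948091378 corner [0.58170852 0.26132884 0.14902149]
```

View pics/c11scene.png

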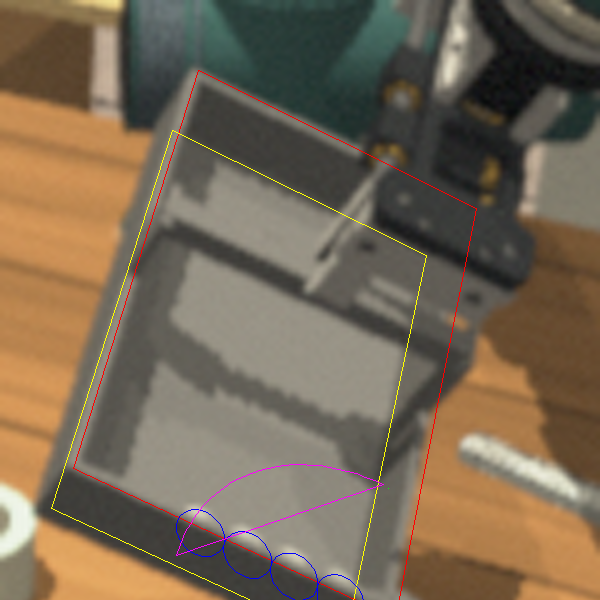

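View pics/c11top.png

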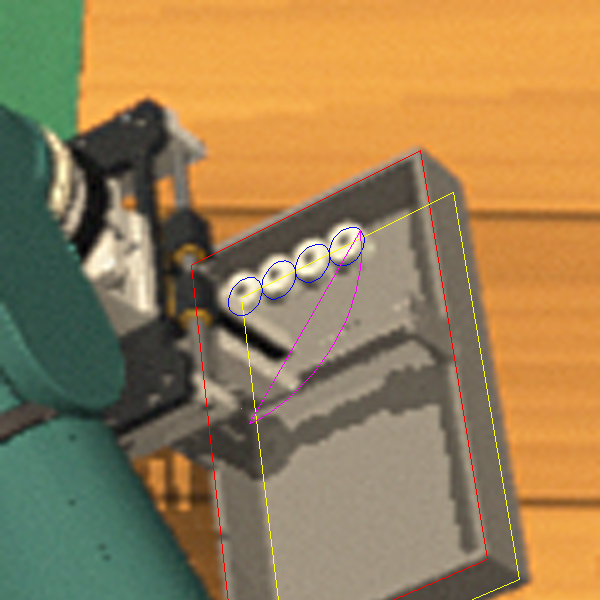

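View pics/l11.png

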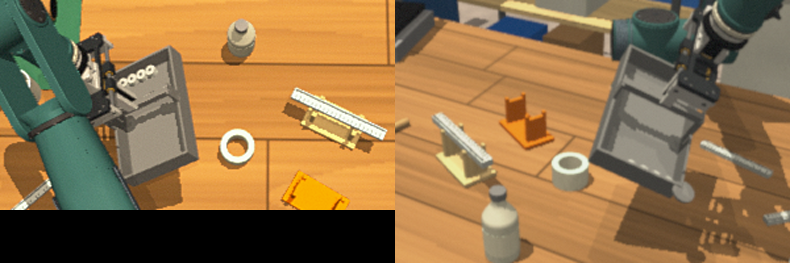

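```bash
python3 - <<'E'
from bench import robot,get_obs
import numpy as np
o=get_obs();print(o["time"],np.abs(o["qvel"]).max(),o["width"])
print(robot.close_job())
E
```

```text
15.0333 0.001958280496683573 0.013489434038330228
the job is handed in; nothing more can be done
None
```

The job is handed in at 15.0 s of the 54 s allowed. The straightedge lies in the wooden rest, and the tote is held in the air by its handle, tilted about 31° toward the lug corner.

What the last checks showed:
- **Straightedge:** its measured middle is about 2 mm from the seat. It lies between the lips of both notches and is in line with the rest. I judged level by eye only.
- **Tote:** it was still when handed in, with the fingers 13.5 mm apart on the 14 mm handle. The lug corner was about 0.149 m above the bench by the arm's pose, and the handle well above that.
- **Standoffs:** all four sit in a touching row along the +x wall, starting at the lug corner. The far one works out at about 85 mm from the corner, against the 90 mm limit. I tilted more toward +y to press them closer together, but the row did not bunch up, so this margin is thin.
- **Bystanders:** the spray bottle and tape roll looked unmoved in the last pictures. The mug was only partly visible and the brush was almost entirely out of my last view. I did not measure any of them again at the end.

No check failed. The predicted standoff outlines were about 1 to 4 mm off the pictures, mostly across the row.

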